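Clear a tripped electrophoresis power supply

ROBOT

A 6-joint arm with a two-finger parallel gripper is mounted at the origin on the work surface. World frame = base frame: x ahead of the robot, y to its left, z up, the work surface at z = 0. Lengths are in m, angles in rad, forces in N, time in s.
With the tool pointing down it reaches from about 0.325 to 0.9 m from the base axis. Payload 6.1 kg.
Tool frame: the origin (TCP) lies midway between the tips of the shut fingers; the grasp point (between the pads) lies 19 mm behind it; z points along the fingers, y is the line along which they close (so a half turn about z gives the same grasp; the last joint's range is limited). The gripper opens to 85 mm and grips with 20 to 120 N. Pads are 22 mm wide; open, the fingers measure 114 mm over their backs; the gripper's body (76 mm by 85 mm) begins 54 mm behind the grasp point. The pads swing forward as they close: fully open they stand 13 mm farther back than shut.
Start: joints at [1.177, 0.22, 1.526, -0, 1.395, -0.126], TCP at [0.165, 0.603, 0.231] pointing down, gripper open.
Joint ranges: [-2.98, 2.98], [-0.91, 2.08], [0.09, 2.57], [-1.24, 4.39], [0.2, 2.65], [-2.68, 2.68]. Speed limits (rad/s): [2.57, 2.57, 3.01, 3.14, 3.14, 3.14].

INTERFACE

Orientations are given as a unit quaternion [x, y, z, w].
In Python, from station import robot gives the robot as it stands. The module is installed in compiled form; this text tells all that it offers.
- The arm moves only by the tool apply_moves, never from a script. Its argument "motion" is a list of rows, each an object with "translation": the shift along the tool's x, y, z in mm, a list of three; "spin": the turn about the tool's z in rad. In form: [{"translation": [tx, ty, tz], "spin": spin}, ...]. A call has 1 to 12 rows; each row shifts and turns the commanded pose from where the row before left it, along the tool's axes as they then stand; what a row does not reach is not made up. A row lasts 1/8 s, in which the tool goes at most 62.5 mm and 10.7 degrees, less where a joint would pass 70% of its speed; a pose out of reach is approached as far as the arm can. A call with a gripper value outside its range is refused whole. "fingers" is the opening, from -1 (shut) to 1 (fully open), set as the call begins (left out, the last holds). The fingers move at their own pace and stop on an object; the grip force is fixed at half the most. Time passes only in rows, so rows that do not move let the fingers close. It gives the time, the measured TCP pose, the force, the opening and the grip force at its end, in the units of the state.
- robot.read_state(): the state, without advancing time (a new reading comes with each control period).
- robot.capture(name): name is "scene" or "top" or "wrist"; returns a dict with "image" (420x560x3 uint8, blue, green, red), "range_z" (420x560 float32, m along the optical axis (not along the pixel's ray), 0 where there is no reading), "mtx" (3x3 intrinsics, pixels), "pose" (4x4, takes a point from camera to world coordinates). Camera axes: x right, y down, z forward; pixel columns grow to the right and rows downward; lengths in m; the calibration is good to about 2 mm. A picture is of the moment at which its call begins.
- robot.sign_off(): hands the job in; it is judged then, once.
The state is a dict: "clock": time; "qpos": joint angles; "qvel": joint speeds; "effort": joint torques, N m; "tool_pos": TCP position; "tcp_rot": TCP orientation; "ft_force": force on the tool from outside, world axes, zero at the start; "wrist_torque": the same for the moment, N m; "grip_width": finger opening in m; "finger_force": force on a finger pad.
Only numpy, scipy, OpenCV 4.12 (cv2) and the standard library are available. Lean on these libraries where they do the work, as an engineer would, in place of code of your own. Each camera call takes 0.05 s, during which the arm holds its last target. There are 200 camera calls.

TASK

The electrophoresis power supply on the bench has tripped because its range is set too low. Turn its range selector clockwise until it clicks into its last position, then take the stylus with the thin tip out of the wire rack, press the recessed reset button in the panel fully in with its tip, and stand the stylus back in the rack, tip down. Leave the markers, the tube and everything else on the bench as they are.

Things in the scene. Friction and masses are not known exactly. Their poses are not given: they have to be found in the camera images.
- supply: fixed sloping desk console, 260 wide (y), 258 deep (x), 176 high. Origin: centre of underside; +x to its back, +y to the left of a person facing its panel. The panel faces -x and up, its normal 35 degrees from vertical. Panel face: from x -130, z 40 up to x 60, z 173 mm. Displays near its top edge, 3 mm proud; near its low edge a row of sockets, 6 mm proud, 70 mm from the selector's axis
- selector_grip (a point): range selector, left half of the panel: black skirt 56 mm across, 8 mm high, under a straight grip bar 60 x 16 mm whose top is 33 mm out from the panel face (bar 24 mm high). The point is on the turning axis, 32 mm out from the panel face. z points out of the panel along the turning axis, x along the bar to the end with the white pointer line; turns with the selector
- selector (a joint): angle of the selector, rad, growing clockwise as seen facing the panel (about minus z of selector_grip). Detents at 0 (pointer 40 degrees left of straight up the slope), 0.698 (straight up) and 1.396 (40 degrees right: the last), with engraved marks; a stop 0.15 past the last. Starts in the first or middle one. 0.23 N m takes it over the hump between two; past that it snaps into the next
- reset_cap (a point): centre of the top of the reset button's white cap (14 mm across), which lies 8 mm below the panel face in a straight round well 17 mm across, in the right half of the panel, 112 mm to the right of the selector's axis, equally high. z points out of the panel along the well. A gripper's fingertip does not fit in
- reset (a joint): travel of the reset button, m: 0 out, 0.005 fully in (a stop), growing into the panel. It gives from 1.8 N, is fully in at 4.8 N and springs back out by itself
- rack: fixed steel wire rack, 198 (y) x 66 (x) mm, top at 76 mm: 9 x 3 cells of 22 mm pitch, 19 mm clear, grids at z 30 and 72 mm, sheet floor with upper side at z 9 mm. Origin: under its centre on the bench. Cell centres at x -22, 0, 22 and y -88 to 88 in steps of 22 mm. Stylus and markers stand in cells x 0, y -88, -22, 44 mm (which is where varies), the tube at x 22, y 88
- stylus: loose, 30 to 65 g, the tallest thing in the rack: grey round rod 150 mm long, 15 mm across, tapering from 30 to 18 mm above its end to a straight blunt steel tip 7 mm across. Origin: centre of the tip's end face, z along the rod to its thick end. Stands tip down in a cell on the rack's floor, upright within 3 degrees, its top 159 mm above the bench
- marker_a: a blunt marker pen standing in the rack, loose: round, 16.4 mm across over its whole 128 mm. Origin: centre of its lower end
- marker_b: a second marker, same as marker_a
- tube: a clear capped tube with a conical foot standing in the rack, loose: 16.4 mm across, 114 mm tall, white cap 21 mm across. Origin: centre of its lower end
- dishes: two stacked culture dishes, loose, 90 mm across, 36 mm high. Origin: centre of the underside
- tip_box: a box of pipette tips, loose, 88 x 125 x 73 mm. Origin: centre of the underside
- bottle: a capped glass bottle, loose, 70 mm across, 155 mm tall. Origin: centre of the underside
- beaker: an empty glass beaker, loose, 74 mm across, 95 mm tall. Origin: centre of the underside
Not all that is in view belongs to the job. What is shaped like the rack but orange is not meant.

How it is judged:
By the outcome, as a careful person would: the job done as asked, in the order asked, and still so for the second after the job is handed in, with the robot touching nothing.
It also fails if it takes over 64 s, if anything falls off the work surface, if the arm or the gripper's body presses on something with over 40 N, if the wrist force passes 120 N, or if a joint passes its speed limit or range.

## Working session

There is one attempt and no reset: what is moved stays moved. The work goes in short steps, Python scripts to look and compute and a tool call to move; the robot and the scene stay as the last step left them, time stands still between calls to the robot, and variables do not carry over. Pictures are saved under pics/ and viewed, at most 10 in all, crops included, and the job is handed in when it is done.

Besides the shell and the picture viewer there is one more tool, called after "Request:" as name(argument=value, ...), one argument or row to a line, values as JSON. apply_moves: Moves the arm, as the interface text tells. Its arguments: {"type":"object","properties":{"motion":{"type":"array"},"fingers":{"type":"number"}},"required":["motion"]}

```bash
mkdir -p pics
python3 - <<'E'
from station import robot
import cv2,numpy as np,pickle
s=robot.read_state(); print(s)
d={}
for n in("scene","top","wrist"):
    c=robot.capture(n); d[n]=c; print(n,c["mtx"].tolist(),np.round(c["pose"],3).tolist())
pickle.dump(d,open("d0.pkl","wb"))
cv2.imwrite("pics/scene.png",d["scene"]["image"]);cv2.imwrite("pics/top.png",d["top"]["image"])
E
```

```text
{'clock': 0.0, 'qpos': array([ 1.17690529e+00,  2.21246670e-01,  1.52762086e+00,  6.61820155e-06,
        1.39467919e+00, -1.26130423e-01]), 'qvel': array([ 0.00040497,  0.00119992,  0.00058409, -0.00204696, -0.00077138,
        0.00030209]), 'effort': array([ 6.76767140e-04, -4.96906042e+01, -3.89393234e+01, -2.93595967e-04,
        1.12657013e-02,  4.83828171e-05]), 'tool_pos': array([0.16514421, 0.60216126, 0.23018135]), 'tcp_rot': array([ 1.33481238e-01,  9.91050859e-01, -9.43356563e-04, -2.54334651e-04]), 'ft_force': array([0.49713098, 0.50522818, 1.02864029]), 'wrist_torque': array([ 0.00539781, -0.01330707, -0.01772053]), 'finger_force': 0.0, 'grip_width': 0.08520872073935198}
scene [[529.2206483633349, 0.0, 285.5240904391991], [0.0, 529.2206483633349, 212.12306067349414], [0.0, 0.0, 1.0]] [[0.536, 0.557, -0.635, 1.482], [0.844, -0.342, 0.413, -0.64], [0.013, -0.757, -0.653, 1.126], [0.0, 0.0, 0.0, 1.0]]
top [[431.0468222193578, 0.0, 279.17830027407626], [0.0, 431.0468222193578, 208.12674493573655], [0.0, 0.0, 1.0]] [[0.028, -0.997, 0.069, 0.402], [-1.0, -0.028, -0.003, 0.018], [0.005, -0.069, -0.998, 1.604], [0.0, 0.0, 0.0, 1.0]]
wrist [[350.7898211367588, 0.0, 279.96214956289555], [0.0, 350.7898211367588, 205.7967619731151], [0.0, 0.0, 1.0]] [[0.265, 0.931, 0.251, 0.1], [0.964, -0.255, -0.071, 0.62], [-0.002, 0.261, -0.965, 0.373], [0.0, 0.0, 0.0, 1.0]]
```

View pics/scene.png

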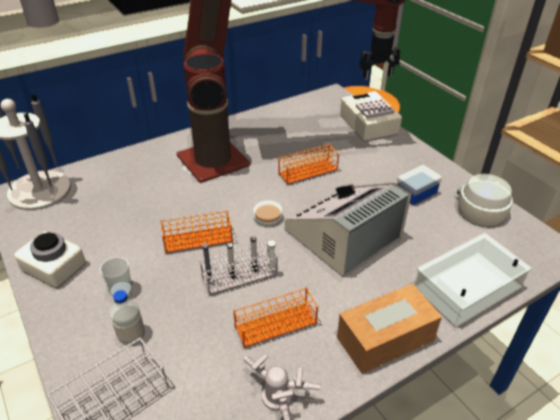

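View pics/top.png

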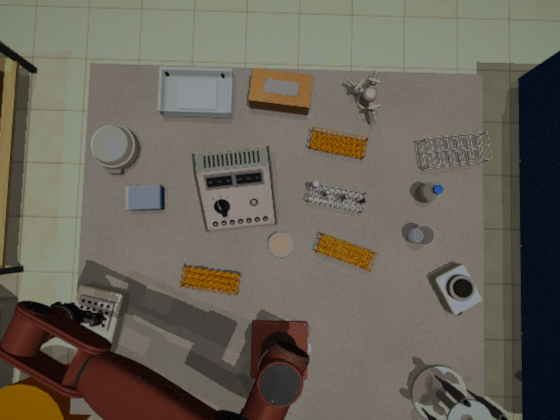

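The supply is at top (235,190), with the selector at about (222,207) and the reset well at about (254,203). Candidates for the rack are the steel one at top (335,196), which holds pens and a tube, an empty larger steel one at (452,150), and orange ones at (337,143), (345,250) and (210,280). I choose (335,196). Its tall items in the scene view are at about (207,258), (230,258), (254,248) and (271,250, white cap: the tube).

```bash
cat > h.py <<'E'
import numpy as np,cv2,pickle
def proj(c,P):
    P=np.atleast_2d(P); T=np.linalg.inv(c["pose"]); q=P@T[:3,:3].T+T[:3,3]; q=q@c["mtx"].T; return q[:,:2]/q[:,2:]
def ray(c,u,v):
    d=c["pose"][:3,:3]@np.linalg.solve(c["mtx"],[u,v,1.]); return c["pose"][:3,3],d
def onz(c,u,v,z):
    o,d=ray(c,u,v); return o+d*(z-o[2])/d[2]
def cloud(c):
    h,w=c["range_z"].shape; u,v=np.meshgrid(np.arange(w),np.arange(h)); z=c["range_z"]
    p=np.stack([u,v,np.ones_like(u)],-1)@np.linalg.inv(c["mtx"]).T*z[...,None]
    return p@c["pose"][:3,:3].T+c["pose"][:3,3]
E
python3 - <<'E'
from h import *
d=pickle.load(open("d0.pkl","rb"))
t=d["top"];s=d["scene"]
a=cv2.resize(t["image"][140:240,180:380],None,fx=4,fy=4,interpolation=2)[:, :800]
b=cv2.resize(s["image"][225:295,190:290],(400,200*14//10),interpolation=2)
cv2.imwrite("pics/crop.png",np.vstack([cv2.resize(a,(600,300)),np.hstack([b,np.zeros((280,200,3),np.uint8)])]))
p=cloud(t)
for n,(u,v) in dict(sel=(222,207),well=(254,203),fl=(210,227),fr=(272,220),disp=(219,180),bl=(197,165),br=(270,155),bench=(290,200)).items(): print(n,np.round(p[v,u],3),np.round(onz(t,u,v,0.1),3))
for (u,v) in [(207,246),(230,246),(254,239),(271,244)]:
    print(np.round(cloud(s)[v,u],3), np.round(onz(s,u,v,0.14),3))
E
```

```text
sel [0.503 0.21  0.125] [0.504 0.213 0.1  ]
well [0.523 0.102 0.082] [0.522 0.101 0.1  ]
fl [0.434 0.259 0.055] [0.433 0.252 0.1  ]
fr [0.466 0.037 0.051] [0.464 0.037 0.1  ]
disp [0.592 0.219 0.156] [0.599 0.227 0.1  ]
bl [0.637 0.291 0.177] [0.65  0.306 0.1  ]
br [ 0.712  0.053 -0.001] [0.693 0.05  0.1  ]
bench [ 0.545 -0.027 -0.001] [ 0.536 -0.024  0.1  ]
[ 0.549 -0.275  0.158] [ 0.532 -0.268  0.14 ]
[ 0.559 -0.214  0.135] [ 0.564 -0.217  0.14 ]
[ 0.573 -0.149  0.139] [ 0.574 -0.149  0.14 ]
[ 0.597 -0.11   0.121] [ 0.614 -0.12   0.14 ]
```

View pics/crop.png

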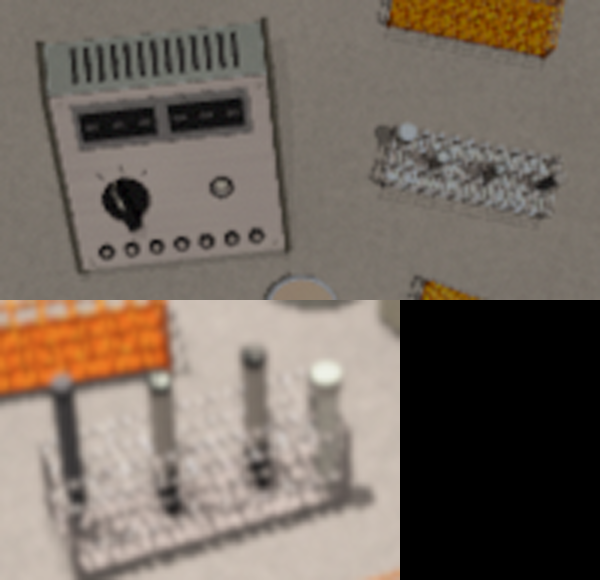

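The crop shows the supply, with the pointer somewhere left of straight up. In the rack, the all-dark, tallest item is leftmost in the scene view (top at about (207,246), measured z 0.158): this is the stylus. The two items at z of about 0.137 are the markers, and the white-capped one is the tube. I'll move the wrist camera over the panel.

Request:
apply_moves(
  motion=[
    {"translation": [0, 0, -40], "spin": 0},
    {"translation": [-38, -32, -10], "spin": 0},
    {"translation": [-38, -32, -10], "spin": 0},
    {"translation": [-38, -32, -10], "spin": 0},
    {"translation": [-38, -32, 0], "spin": 0},
    {"translation": [-38, -32, 0], "spin": 0},
    {"translation": [-38, -32, 0], "spin": 0},
    {"translation": [-38, -32, 0], "spin": 0},
    {"translation": [-38, -32, 0], "spin": 0},
    {"translation": [-38, -32, 0], "spin": 0},
    {"translation": [-38, -32, 0], "spin": 0},
    {"translation": [-38, -32, 0], "spin": 0},
  ],
  fingers=-1,
)

```text
clock: 1.65
tool_pos: [0.4759, 0.1512, 0.3012]
tcp_rot: [0.134, 0.991, 0.0, -0.0]
ft_force: [-0.0, 1.5, 0.7]
grip_width: -0.0001
finger_force: 0.0
```

```bash
cat >> h.py <<'E'
def snap(n,fn):
    from station import robot
    c=robot.capture(n); pickle.dump(c,open(fn+".pkl","wb")); cv2.imwrite("pics/"+fn+".png",c["image"]); return c
E
python3 - <<'E'
from h import *
from station import robot
s=robot.read_state();print(s["tool_pos"],s["tcp_rot"],s["grip_width"])
c=snap("wrist","w1")
E
```

```text
[0.47590495 0.1511869  0.30115868] [ 1.33512448e-01  9.91047134e-01  5.76410845e-05 -3.96535298e-05] -7.166611866406745e-05
```

View pics/w1.png

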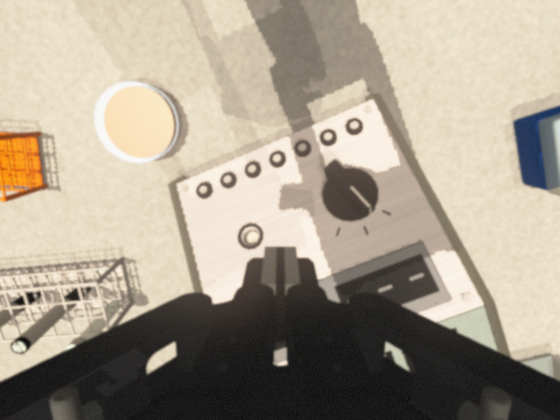

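The view is upside down: upslope is down in the picture. The well is at (250,236), the selector at (350,193) with its white line from (350,186) to (371,209), and the marks are at (387,212), (366,230) and (338,231). The sockets run from (204,190) to (354,126). Next I compute the geometry.

```bash
cat > m.py <<'E'
from h import *
c=pickle.load(open("w1.pkl","rb")); im=c["image"]; P=cloud(c)
# panel plane
pts=np.vstack([P[200:280,195:235].reshape(-1,3),P[150:185,370:395].reshape(-1,3)])
for _ in range(4):
    m=np.median(pts,0) if _==0 else pts.mean(0); n=np.linalg.svd(pts-pts.mean(0))[2][2]; n*=np.sign(n[2]); r=(pts-pts.mean(0))@n
    pts=pts[abs(r)<max(2*r.std(),.001)]
p0=pts.mean(0); yaw=np.arctan2(-n[1],-n[0]); print("n",n,"tilt",np.degrees(np.arccos(n[2])),"yaw",np.degrees(yaw),"rms",r.std(),len(pts))
def onp(u,v,h=0):
    o,d=ray(c,u,v); return o+d*((p0+h*n-o)@n)/(d@n)
# sockets -> left direction
S=[(204,190),(228.5,180),(252.5,169.5),(277.5,159),(302.5,148.5),(328,137.5),(354,126.5)]
s=np.array([onp(u,v,.006) for u,v in S]); l=np.linalg.svd(s-s.mean(0))[2][0]; l*=np.sign(l[1]); print("left",l,"yaw",np.degrees(np.arctan2(-l[0],l[1])),"spacing",np.linalg.norm(np.diff(s,axis=0),axis=1))
g=cv2.cvtColor(im,cv2.COLOR_BGR2GRAY)
# well: dark ring contour
roi=g[215:257,230:272]; _,b=cv2.threshold(roi,0,255,cv2.THRESH_BINARY_INV+cv2.THRESH_OTSU)
for k in cv2.findContours(b,cv2.RETR_CCOMP,cv2.CHAIN_APPROX_NONE)[0]:
    if len(k)>15: e=cv2.fitEllipse(k); print("ring",np.add(e[0],(230,215)),e[1],len(k))
# skirt: dark blob
roi=g[140:235,310:390]; _,b=cv2.threshold(roi,60,255,cv2.THRESH_BINARY_INV)
k=max(cv2.findContours(b,cv2.RETR_EXTERNAL,cv2.CHAIN_APPROX_NONE)[0],key=len); print("dark blob box",np.add(cv2.boundingRect(k),(310,140,0,0)))
l=l-n*(l@n);l/=np.linalg.norm(l);up=np.cross(n,l)*1; up*=np.sign(up[2]); print("up",up,"n",n)
w=onp(250,236); print("well",w, "height expected on plane")
A=w+.112*l; print("axis foot",A,proj(c,A),"grip",A+.032*n,proj(c,A+.033*n))
for q,h in [((387,212),0),((366,230),0),((338,231),0),((350,186),.033),((371,209),.033)]:
    v=onp(*q,h)-A; print(q,"left",v@l*1e3,"up",v@up*1e3,"deg left of up",np.degrees(np.arctan2(v@l,v@up)))
np.savez("panel.npz",p0=p0,n=n,l=l,up=up)
cv2.imwrite("pics/z1.png",np.hstack([cv2.resize(im[120:245,300:400],(400,500),interpolation=2),cv2.resize(im[211:261,230:270],(400,500),interpolation=2)]))
E
python3 m.py
```

```text
n [-0.56779975 -0.07677259  0.8195788 ] tilt 34.957347309393334 yaw 7.700302567514226 rms 0.0006303517337083438 3686
left [-0.13256661  0.99117359  0.001005  ] yaw 7.617935865657529 spacing [0.03018322 0.02933991 0.02992999 0.02945017 0.02968454 0.02969044]
ring [267.68215561 251.73089981] (7.807271957397461, 10.839425086975098) 31
ring [250.06679535 235.74004745] (24.029020309448242, 26.327260971069336) 72
ring [250.87210464 234.29699135] (16.43911361694336, 17.677989959716797) 62
dark blob box [356 208   8   7]
up [0.81242202 0.10807814 0.57296559] n [-0.56779975 -0.07677259  0.8195788 ]
well [0.52537152 0.10385027 0.09412059] height expected on plane
axis foot [0.51052406 0.21486172 0.09423315] [[349.71112411 195.80559167]] grip [0.49235447 0.21240499 0.12045967] [[348.3109877  184.49480202]]
(387, 212) left 26.62105932415996 up 30.02514254113376 deg left of up 41.56101692846449
(366, 230) left 0.819904509489789 up 39.12750887094399 deg left of up 1.2004391617889927
(338, 231) left -24.79339659886462 up 29.75859731762869 deg left of up -39.79939546078089
(350, 186) left 0.8438599714442945 up 2.0189895443436465 deg left of up 22.68305149699254
(371, 209) left 9.384237620065518 up 30.040149797186668 deg left of up 17.348274346756092
```

View pics/z1.png

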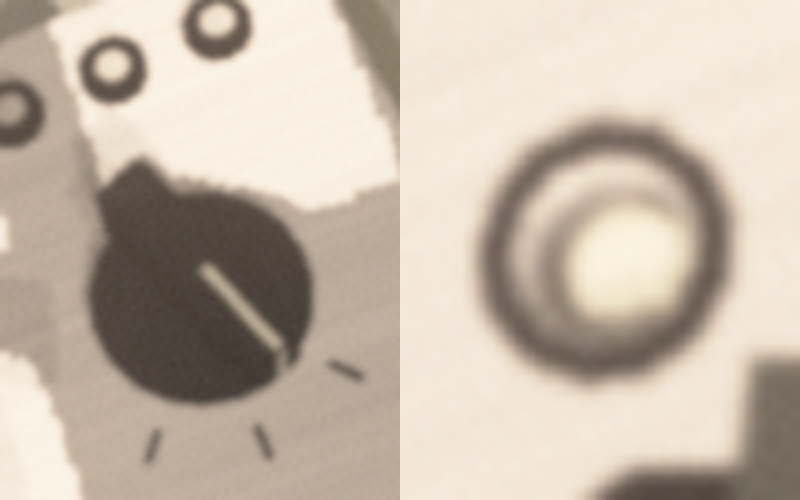

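The picture confirms the choice: the first mark is at crop (345,370), the pointer line runs (205,268) to (278,345), and the bar tail is at (122,178). The panel fit matches the data (tilt 34.96°, marks at +41.6, 1.2 and −39.8°). The pointer reads about 19° left of up, between two marks. In any case the goal is the third mark. I plan to push the pointer end with the shut fingers and verify by eye.

```bash
cat >> h.py <<'E'
def Rt():
    from station import robot
    from scipy.spatial.transform import Rotation as R
    s=robot.read_state(); return s,R.from_quat(s["tcp_rot"]).as_matrix()
E
python3 - <<'E'
from h import *
z=np.load("panel.npz"); n,l,up=z["n"],z["l"],z["up"]
A=np.array([.51052,.21486,.09423])
s,R=Rt(); cur=s["tool_pos"]
def tgt(phi,off,out=.021,r=.016):
    f=np.radians(phi); b=np.sin(f)*l+np.cos(f)*up; p=np.cos(f)*l-np.sin(f)*up
    return A+out*n+r*b+off*p
W=[tgt(20,.036)+[0,0,.07],tgt(20,.036)]+[tgt(f,.023) for f in (20,10,0,-10,-20,-26,-32,-38)]
for w in W: print(np.round(w,4),np.round((w-cur)@R*1e3,1)); cur=w
E
```

```text
[0.4956 0.2525 0.183 ] [ 12.4 107.  117.5]
[0.4956 0.2525 0.113 ] [ 0.2  0.2 70. ]
[0.5008 0.2409 0.1156] [-8.2 -9.8 -2.5]
[0.5048 0.2397 0.1182] [-4.1 -0.1 -2.6]
[0.5085 0.2378 0.1206] [-4.2 -0.9 -2.4]
[0.512  0.2351 0.1228] [-4.1 -1.7 -2.1]
[0.5151 0.2317 0.1246] [-3.8 -2.4 -1.8]
[0.5167 0.2294 0.1255] [-2.2 -1.8 -0.9]
[0.5181 0.227  0.1262] [-2.  -2.  -0.7]
[0.5192 0.2243 0.1268] [-1.8 -2.2 -0.6]
```

Request:
apply_moves(
  motion=[
    {"translation": [6, 53, 20], "spin": 0},
    {"translation": [6, 54, 20], "spin": 0},
    {"translation": [0, 0, 40], "spin": 0},
    {"translation": [0, 0, 40], "spin": 0},
    {"translation": [0, 0, 40], "spin": 0},
    {"translation": [0, 0, 27], "spin": 0},
    {"translation": [0, 0, 0], "spin": 0},
  ],
)

```text
clock: 2.58
tool_pos: [0.4897, 0.2584, 0.1114]
tcp_rot: [0.133, 0.991, -0.001, -0.003]
ft_force: [0.8, 0.1, 0.4]
grip_width: -0.0003
finger_force: 0.0
```

Request:
apply_moves(
  motion=[
    {"translation": [-4, -5, -1], "spin": 0},
    {"translation": [-4, -5, -1.5], "spin": 0},
    {"translation": [-4, 0, -2.5], "spin": 0},
    {"translation": [-4, -1, -2.5], "spin": 0},
    {"translation": [-4, -2, -2], "spin": 0},
    {"translation": [0, 0, 0], "spin": 0},
  ],
)

```text
clock: 3.32
tool_pos: [0.5084, 0.2409, 0.124]
tcp_rot: [0.134, 0.991, -0.0, 0.0]
ft_force: [-0.5, -0.3, -0.6]
grip_width: -0.0002
finger_force: 0.0
```

Request:
apply_moves(
  motion=[
    {"translation": [-3, -5, -0.5], "spin": 0},
    {"translation": [-2, -4, -0.5], "spin": 0},
    {"translation": [-1, -3, -0.5], "spin": 0},
    {"translation": [0, 0, 0], "spin": 0},
  ],
)

```text
clock: 3.82
tool_pos: [0.5097, 0.2327, 0.1253]
tcp_rot: [0.133, 0.991, 0.004, -0.001]
ft_force: [-2.9, 20.0, -3.7]
grip_width: -0.0001
finger_force: 8.9
```

Run:
```python
from h import *
c=snap("wrist","w2"); im=c["image"]
z=np.load("panel.npz"); n,l,up=z["n"],z["l"],z["up"]; A=np.array([.51052,.21486,.09423])
print(proj(c,A),proj(c,A+.033*n))
t=snap("top","t2")
cv2.imwrite("pics/z2.png",np.hstack([cv2.resize(im,(440,330)),cv2.resize(t["image"][180:240,195:260],(358,330),interpolation=2)]))
```

```text
[[249.0782435  253.31214724]] [[226.85328941 240.62215557]]
```

View pics/z2.png

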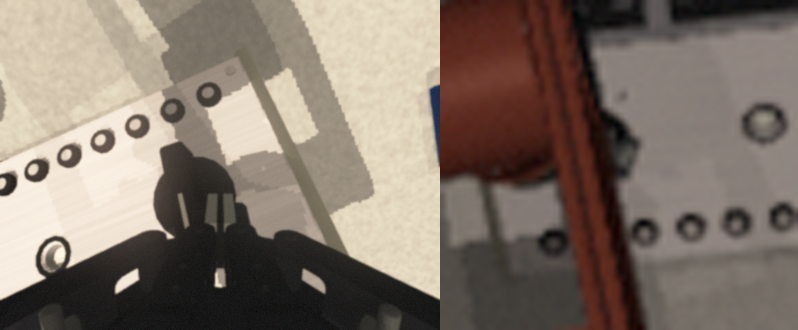

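The wrist view shows the fingers pressing the bar's pointer end. The white line runs from about (230,248) to (237,290) px.

```bash
cat >> h.py <<'E'
def selang(c,q1,q2):
    z=np.load("panel.npz"); n,l,up=z["n"],z["l"],z["up"]; A=np.array([.51052,.21486,.09423]); r=[]
    for q in (q1,q2):
        o,d=ray(c,*q); X=o+d*((A+.033*n-o)@n)/(d@n)-A; r.append((X@l*1e3,X@up*1e3))
    d=np.subtract(r[1],r[0]); return np.round(r,1).tolist(),np.degrees(np.arctan2(*d))
E
python3 - <<'E'
from h import *
c=pickle.load(open("w2.pkl","rb"));print(selang(c,(230,248),(237,290)))
c=pickle.load(open("w1.pkl","rb"));print(selang(c,(351.2,187),(369.5,206)))
print(np.linalg.svd(np.eye(1))[1],Rt()[0]["ft_force"])
E
```

```text
([[0.4, 3.7], [-1.9, 22.1]], np.float64(-7.073019083390168))
([[1.5, 3.4], [9.3, 26.9]], np.float64(18.416168890154868))
[1.] [-2.28904649 19.49862416 -2.7200062 ]
```

Request:
apply_moves(
  motion=[
    {"translation": [-1, -3, -0.5], "spin": 0},
    {"translation": [-1, -3, -0.5], "spin": 0},
    {"translation": [0, 0, 0], "spin": 0},
  ],
)

```text
clock: 4.3
tool_pos: [0.511, 0.2213, 0.1264]
tcp_rot: [0.133, 0.991, -0.0, 0.0]
ft_force: [-0.3, 1.0, -0.1]
grip_width: 0.0001
finger_force: 0.0
```

The force dropped away, so it snapped over. I'll back off, raise and look.

Request:
apply_moves(
  motion=[
    {"translation": [0, 8, 0], "spin": 0},
    {"translation": [0, 0, -30], "spin": 0},
    {"translation": [0, 0, -50], "spin": 0},
    {"translation": [0, -30, -50], "spin": 0},
    {"translation": [5, -40, -40], "spin": 0},
    {"translation": [5, -15, 0], "spin": 0},
    {"translation": [0, 0, 0], "spin": 0},
  ],
  fingers=-1,
)

```text
clock: 5.18
tool_pos: [0.4806, 0.1496, 0.296]
tcp_rot: [0.134, 0.991, 0.0, 0.0]
ft_force: [-0.5, 0.2, -1.2]
grip_width: 0.0003
finger_force: 0.0
```

Run:
```python
from h import *
c=snap("wrist","w3"); im=c["image"]
A=np.array([.51052,.21486,.09423]); n=np.load("panel.npz")["n"]
u,v=proj(c,A+.02*n)[0].round().astype(int); W=np.array([.52537,.10385,.09412]); a,b=proj(c,W)[0].round().astype(int); print(u,v,a,b,Rt()[0]["tool_pos"])
cv2.imwrite("pics/z3.png",np.hstack([cv2.resize(im[v-50:v+50,u-50:u+50],(400,400),interpolation=2),cv2.resize(im[b-30:b+30,a-30:a+30],(400,400),interpolation=2)]))
```

```text
351 185 250 233 [0.48049384 0.15008333 0.2951821 ]
```

View pics/z3.png

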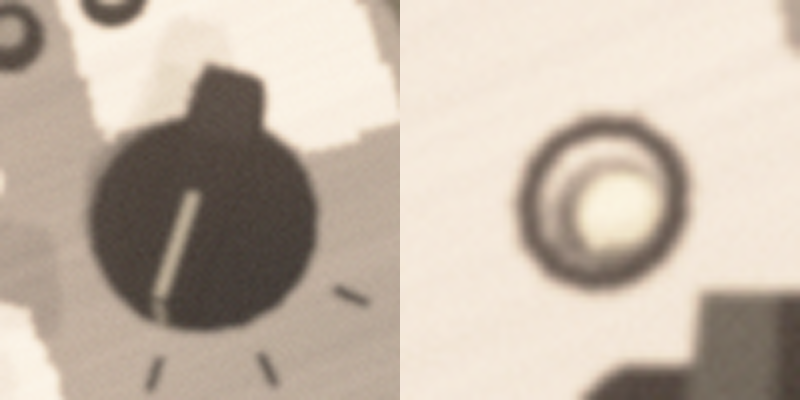

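Run:
```python
from h import *
c=pickle.load(open("w3.pkl","rb"));print(selang(c,(349,183),(341,209.5)))
z=np.load("panel.npz"); n,l,up=z["n"],z["l"],z["up"]; A=np.array([.51052,.21486,.09423])
for q in [(339.5,225),(337.5,232),(366,223.5),(369,230)]:
    o,d=ray(c,*np.array(q)+[1,0]*1 if 0 else q); X=o+d*((A-o)@n)/(d@n)-A; print(q,X@l*1e3,X@up*1e3,np.degrees(np.arctan2(X@l,X@up)))
for h in(0,.033):
  for deg in(-20,-40):
    f=np.radians(deg); b=np.sin(f)*l+np.cos(f)*up; print(h,deg,proj(c,[A+h*n+.002*b,A+h*n+.029*b]).round(1).tolist())
```

```text
([[-1.8, 2.1], [-18.1, 22.8]], np.float64(-38.193383483310406))
(339.5, 225) -23.648042240937563 27.059604984280487 -41.15099439994498
(337.5, 232) -28.099763272952615 32.86689708946327 -40.52899861252036
(366, 223.5) 0.3816390465902582 35.403751887184676 0.6176028981063829
(369, 230) 0.41738288412801844 42.40631990050888 0.5639137179803099
0 -20 [[351.4, 194.0], [352.7, 220.0]]
0 -40 [[350.7, 193.9], [342.4, 218.7]]
0.033 -20 [[350.1, 182.3], [351.5, 210.5]]
0.033 -40 [[349.3, 182.2], [340.2, 209.2]]
```

The selector pointer is at about −39°, parallel to the third mark at crop (153,375), so it is in the last detent. The well is at about (250,233). Next I locate the stylus.

Run:
```python
from h import *
d=pickle.load(open("d0.pkl","rb"))
for nm in("scene","top"):
    c=d[nm]; P=cloud(c)
    m=(P[...,2]>.100)&(P[...,2]<.17)&(P[...,1]<-.08)&(P[...,1]>-.32)&(P[...,0]>.48)&(P[...,0]<.68)
    k,lab=cv2.connectedComponents(m.astype(np.uint8))
    for i in range(1,k):
        q=P[lab==i]; 
        if len(q)>3:
            t=q[q[:,2]>q[:,2].max()-.006]; v,u=np.argwhere(lab==i).mean(0); print(nm,len(q),"px",round(u),round(v),"zmax",q[:,2].max().round(4),"top",t.mean(0).round(4),"all",q.mean(0).round(4))
c=d["top"];P=cloud(c)
m=(P[...,2]>.055)&(P[...,2]<.085)&(P[...,1]<-.05)&(P[...,1]>-.33)&(P[...,0]>.48)&(P[...,0]<.68)
r=cv2.minAreaRect((P[m][:,:2]*1e3).astype(np.float32)); print("rack",r)
for w in("w1","w3"):
    c=pickle.load(open(w+".pkl","rb")); print(w,onz(c,20,345,.159),c["image"].shape)
cv2.imwrite("pics/z4.png",np.hstack([cv2.resize(d["scene"]["image"][232:292,195:225],(250,500),interpolation=2),cv2.resize(c["image"][250:400,0:150],(500,500),interpolation=2)]))
```

```text
scene 75 px 253 243 zmax 0.1402 top [ 0.5686 -0.1496  0.137 ] all [ 0.5708 -0.151   0.1238]
scene 62 px 271 245 zmax 0.1268 top [ 0.5964 -0.1105  0.1236] all [ 0.5998 -0.1114  0.1187]
scene 81 px 230 250 zmax 0.1414 top [ 0.5575 -0.2146  0.1376] all [ 0.5596 -0.2163  0.1232]
scene 110 px 206 253 zmax 0.1629 top [ 0.5452 -0.2797  0.1588] all [ 0.5484 -0.2804  0.134 ]
top 31 px 316 184 zmax 0.1294 top [ 0.5925 -0.1102  0.126 ] all [ 0.5919 -0.1106  0.1223]
top 25 px 327 193 zmax 0.1449 top [ 0.5629 -0.1492  0.141 ] all [ 0.5615 -0.1492  0.1319]
top 27 px 346 196 zmax 0.142 top [ 0.5522 -0.2157  0.1389] all [ 0.5514 -0.2145  0.1325]
top 28 px 365 200 zmax 0.163 top [ 0.5394 -0.2796  0.1596] all [ 0.5389 -0.2776  0.1443]
rack ((554.9230346679688, -193.83187866210938), (202.51190185546875, 71.09188079833984), 80.2361831665039)
w1 [ 0.55109179 -0.12436199  0.159     ] (420, 560, 3)
w3 [ 0.55279823 -0.12075807  0.159     ] (420, 560, 3)
```

View pics/z4.png

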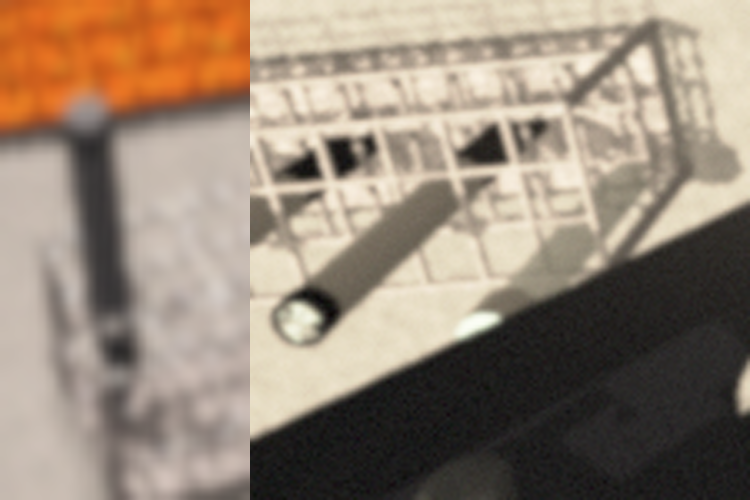

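Crop: the stylus is dark along its full length with its top at scene (206,246). The wrist crop shows a marker top and the tube. The stylus is at about (0.541, −0.280), which matches the rack cell y −88 (predicted (0.540, −0.281)). I'll spin so the fingers close along the panel's slope direction, then go there.

Request:
apply_moves(
  motion=[
    {"translation": [0, 0, 0], "spin": 0.167},
    {"translation": [0, 0, 0], "spin": 0.167},
    {"translation": [0, 0, 0], "spin": 0.167},
    {"translation": [0, 0, 0], "spin": 0.167},
    {"translation": [0, 0, 0], "spin": 0.167},
    {"translation": [0, 0, 0], "spin": 0.167},
    {"translation": [0, 0, 0], "spin": 0.168},
  ],
  fingers=1,
)

```text
clock: 6.1
tool_pos: [0.4804, 0.151, 0.2941]
tcp_rot: [0.66, 0.751, -0.001, -0.001]
ft_force: [-0.7, -0.2, -0.3]
grip_width: 0.0856
finger_force: 0.0
```

Request:
apply_moves(
  motion=[
    {"translation": [-48, 0, 0], "spin": 0},
    {"translation": [-48, 0, 0], "spin": 0},
    {"translation": [-48, 0, 0], "spin": 0},
    {"translation": [-48, 0, 0], "spin": 0},
    {"translation": [-48, 0, 0], "spin": 0},
    {"translation": [-48, 0, 0], "spin": 0},
    {"translation": [-48, 0, 0], "spin": 0},
    {"translation": [-48, 0, 0], "spin": 0},
    {"translation": [-48, 0, 0], "spin": 0},
    {"translation": [0, 0, 0], "spin": 0},
  ],
)

```text
clock: 7.35
tool_pos: [0.5381, -0.2801, 0.293]
tcp_rot: [0.66, 0.752, -0.0, -0.002]
ft_force: [-1.1, 1.1, -0.3]
grip_width: 0.0853
finger_force: 0.0
```

Run:
```python
from h import *
c=snap("wrist","w5"); s,R=Rt(); print(s["tool_pos"],s["qpos"]); P=cloud(c)
print("delta tool",(np.array([.541,-.280,.200])-s["tool_pos"])@R*1e3)
m=(P[...,2]>.145)&(P[...,2]<.17)&(abs(P[...,0]-.541)<.03)&(abs(P[...,1]+.28)<.03)
print(m.sum(),P[m].mean(0),P[m].max(0),P[m].min(0),np.argwhere(m).mean(0))
im=c["image"].copy()
for p in proj(c,[[.541,-.28,.159],[.540,-.281,.009]]): cv2.circle(im,tuple(p.round().astype(int).tolist()),3,(0,0,255),1)
cv2.imwrite("pics/w5.png",im)
```

```text
[ 0.53808602 -0.27837664  0.29338375] [-6.07781275e-01  1.45202231e-01  1.49653165e+00  4.45849173e-04
  1.50427241e+00 -7.39202132e-01]
delta tool [-2.29947694  2.95277242 93.36832578]
306 [ 0.54018991 -0.27828901  0.15753004] [ 0.54729284 -0.2719388   0.16090136] [ 0.53300055 -0.28640812  0.14549172] [193.08496732 285.52287582]
```

View pics/w5.png

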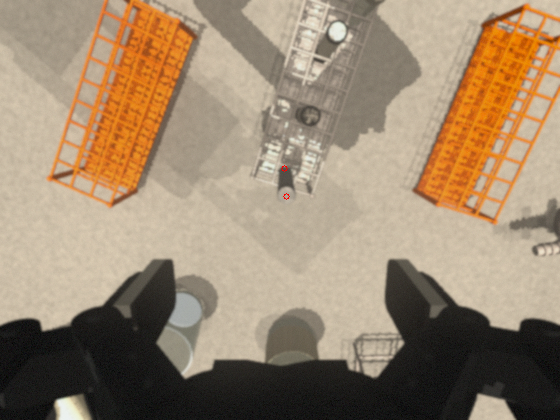

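The stylus top is at (286,194), with measured centre (0.540, −0.279) and z 0.159. Orange racks are on both sides, with the beaker at (185,315) and the bottle at (290,350), all well away. I'll descend and grasp.

Request:
apply_moves(
  motion=[
    {"translation": [-1, 2, 40], "spin": 0},
    {"translation": [0, 0, 40], "spin": 0},
    {"translation": [0, 0, 40], "spin": 0},
    {"translation": [0, 0, 40], "spin": 0},
    {"translation": [0, 0, 25], "spin": 0},
    {"translation": [0, 0, 16], "spin": 0},
    {"translation": [0, 0, 0], "spin": 0},
  ],
)

```text
clock: 8.28
tool_pos: [0.5397, -0.2771, 0.0937]
tcp_rot: [0.658, 0.753, -0.0, -0.002]
ft_force: [0.5, 0.2, 0.5]
grip_width: 0.0853
finger_force: 0.0
```

Request:
apply_moves(
  motion=[
    {"translation": [0, 0, 0], "spin": 0},
    {"translation": [0, 0, 0], "spin": 0},
    {"translation": [0, 0, 0], "spin": 0},
    {"translation": [0, 0, 0], "spin": 0},
    {"translation": [0, 0, 0], "spin": 0},
    {"translation": [0, 0, 0], "spin": 0},
    {"translation": [0, 0, 0], "spin": 0},
    {"translation": [0, 0, 0], "spin": 0},
  ],
  fingers=-1,
)

```text
clock: 9.28
tool_pos: [0.5406, -0.2791, 0.096]
tcp_rot: [0.659, 0.753, -0.0, 0.0]
ft_force: [-0.7, 0.9, 6.2]
grip_width: 0.0137
finger_force: 58.4
```

Request:
apply_moves(
  motion=[
    {"translation": [0, 0, -10], "spin": 0},
    {"translation": [0, 0, -25], "spin": 0},
    {"translation": [0, 0, -40], "spin": 0},
    {"translation": [0, 0, -40], "spin": 0},
    {"translation": [0, 0, -40], "spin": 0},
    {"translation": [0, 0, -35], "spin": 0},
    {"translation": [0, 0, 0], "spin": 0},
  ],
)

```text
clock: 10.15
tool_pos: [0.5416, -0.2797, 0.2894]
tcp_rot: [0.659, 0.753, 0.0, 0.003]
ft_force: [0.4, -0.4, -1.3]
grip_width: 0.0137
finger_force: 59.1
```

Run:
```python
from h import *
c=snap("wrist","w6");s,R=Rt();print(s["tool_pos"],s["ft_force"],s["grip_width"])
P=cloud(c); T=(P-s["tool_pos"])@R  # tool coords
m=(T[...,2]>-.0)&(T[...,2]<.11)&(abs(T[...,0])<.03)&(abs(T[...,1])<.03)&(c["range_z"]>0)
print(m.sum())
for a in np.arange(0,.1,.01):
    k=m&(T[...,2]>=a)&(T[...,2]<a+.01)
    if k.sum()>5: print(round(a,2),k.sum(),"x",T[k][:,0].min().round(4),T[k][:,0].max().round(4),"y",T[k][:,1].min().round(4),T[k][:,1].max().round(4),T[k][:,1].mean().round(4))
v=proj(c,s["tool_pos"]+R@[0,0,.087]);print(v)
cv2.imwrite("pics/w6c.png",cv2.resize(c["image"][150:350,180:380],(600,600),interpolation=2))
```

```text
[ 0.54070808 -0.27908597  0.28669302] [ 0.18563611  0.54392199 -1.08053778] 0.013367110123049914
1012
0.0 228 x 0.0004 0.0066 y -0.0079 0.0058 -0.0009
0.01 204 x -0.001 0.0065 y -0.0082 0.0062 -0.0009
0.02 170 x -0.0009 0.0065 y -0.0081 0.0066 -0.0005
0.03 174 x -0.0015 0.0067 y -0.0082 0.0065 -0.0008
0.04 131 x -0.0005 0.0065 y -0.0083 0.0069 -0.0006
0.05 36 x 0.0021 0.0064 y -0.0072 0.0059 -0.0005
0.06 7 x 0.0014 0.0024 y -0.0025 0.0013 -0.0006
0.07 44 x -0.0009 0.0022 y -0.0039 0.0027 -0.0004
0.08 18 x -0.0016 0.0026 y -0.004 0.0028 -0.0006
[[280.83451128 208.54465534]]
```

View pics/w6c.png

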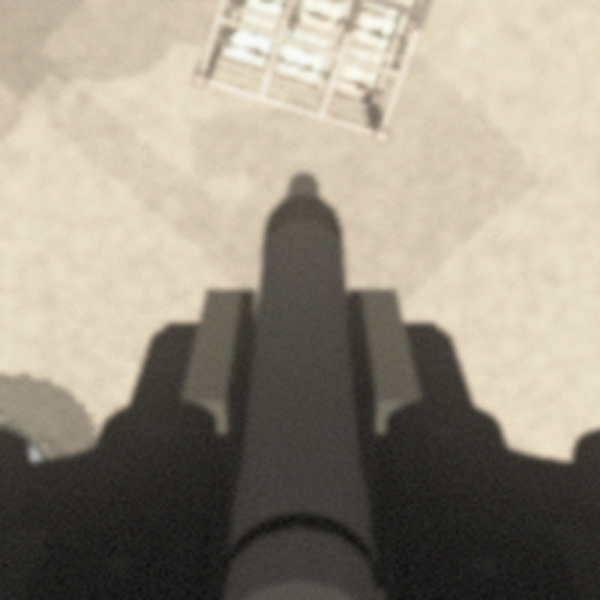

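The stylus is held straight: its end is at crop (303,175), within 1 mm of the tool axis and about 87 mm below the TCP. I'll go over the well.

Request:
apply_moves(
  motion=[
    {"translation": [48, 4.5, 0], "spin": 0},
    {"translation": [48, 4.5, 0], "spin": 0},
    {"translation": [48, 4.5, 0], "spin": 0},
    {"translation": [48, 4.5, 0], "spin": 0},
    {"translation": [48, 4.5, 0], "spin": 0},
    {"translation": [48, 4.5, 0], "spin": 0},
    {"translation": [48, 4.5, 0], "spin": 0},
    {"translation": [46, 4.5, 0], "spin": 0},
    {"translation": [0, 0, 25], "spin": 0},
    {"translation": [0, 0, 25], "spin": 0},
    {"translation": [0, 0, 0], "spin": 0},
    {"translation": [0, 0, 0], "spin": 0},
  ],
)

```text
clock: 11.7
tool_pos: [0.5251, 0.1044, 0.2352]
tcp_rot: [0.659, 0.752, -0.0, -0.0]
ft_force: [0.2, -0.6, -0.0]
grip_width: 0.0133
finger_force: 59.1
```

```bash
cat > tipm.py <<'E'
from h import *
import sys
def run(fn,scale=6):
    c=snap("wrist",fn);s,R=Rt();print(s["tool_pos"],s["ft_force"])
    W=np.array([.52537,.10385,.09412]); tip=s["tool_pos"]+R@[-.0008,-.0006,.0875]
    z=np.load("panel.npz"); B=np.stack([z["l"],z["up"],z["n"]]); 
    print("tip",tip.round(4),"rel well l/up/n mm",((tip-W)@B.T*1e3).round(1),"px well",proj(c,W),"tip",proj(c,tip))
    return c,s,R,B,W
E
python3 - <<'E'
from tipm import *
c,s,R,B,W=run("w7")
u,v=proj(c,W)[0].round().astype(int); u0,v0=max(u-50,0),max(v-50,0); print(u0,v0)
cv2.imwrite("pics/w7c.png",cv2.resize(c["image"][v0:v0+100,u0:u0+100],(600,600),interpolation=2))
g=cv2.cvtColor(c["image"],cv2.COLOR_BGR2GRAY)
E
```

```text
[0.52560082 0.10443003 0.23587107] [0.09599564 0.02241979 0.05977804]
tip [0.5252 0.1036 0.1484] rel well l/up/n mm [-0.2 30.9 44.6] px well [[282.38321968 193.76401528]] tip [[282.43165213 212.35779179]]
232 144
```

View pics/w7c.png

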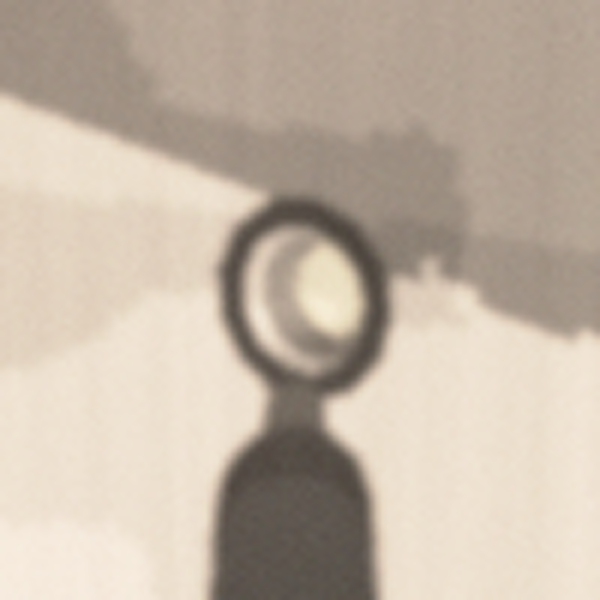

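The well ring is at crop (303,297), i.e. px (282.5,193.5), against a predicted (282.4,193.8). The tip is directly below it, at about (281.3,208). I'll move to just above the well mouth.

Request:
apply_moves(
  motion=[
    {"translation": [0, -7, 20], "spin": 0},
    {"translation": [0, 0, 15], "spin": 0},
    {"translation": [0, 0, 10], "spin": 0},
    {"translation": [0, 0, 7], "spin": 0},
    {"translation": [0, 0, 0], "spin": 0},
    {"translation": [0, 0, 0], "spin": 0},
    {"translation": [0, 0, 0], "spin": 0},
  ],
)

```text
clock: 12.62
tool_pos: [0.5187, 0.1037, 0.1839]
tcp_rot: [0.659, 0.753, 0.0, 0.0]
ft_force: [-0.1, 0.0, 0.0]
grip_width: 0.0136
finger_force: 59.1
```

```bash
sed -i 's/-.0008,-.0006,.0875/-.0008,0,.0875/' tipm.py
python3 - <<'E'
from tipm import *
c,s,R,B,W=run("w8")
u,v=proj(c,W)[0].round().astype(int); u0,v0=max(u-40,0),max(v-40,0); print(u0,v0)
cv2.imwrite("pics/w8c.png",cv2.resize(c["image"][v0:v0+80,u0:u0+80],(600,600),interpolation=2))
import time
for i in range(6):
    from station import robot
    print((robot.capture("top"),robot.read_state()["tool_pos"])[1])
E
```

```text
[0.51866828 0.10370889 0.18380495] [-0.04273427  0.41243851 -0.80086607]
tip [0.5188 0.1029 0.0963] rel well l/up/n mm [-0.1 -4.1  5.6] px well [[291.84157891 210.90881149]] tip [[282.3022939  211.87461779]]
252 171
[0.51860172 0.10370242 0.1837036 ]
[0.51853702 0.10370115 0.18361753]
[0.51848148 0.10368229 0.18353602]
[0.51845517 0.10366356 0.18350625]
[0.51837967 0.10367774 0.18339367]
[0.51838032 0.10366377 0.18337221]
```

View pics/w8c.png

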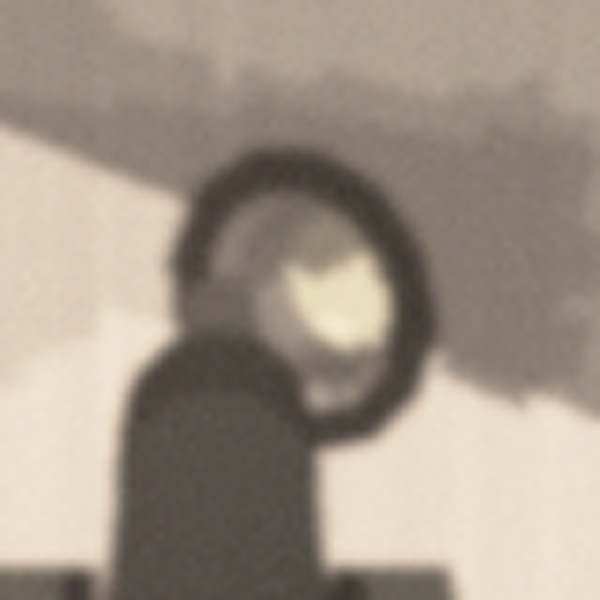

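The tip is at the downslope side of the well mouth, at crop (222,300), and the ring centre is at (304,296). That is about 0.6 mm too far downslope. I'll correct this while moving in along the well axis.

Request:
apply_moves(
  motion=[
    {"translation": [0, 1.8, 1.6], "spin": 0},
    {"translation": [0, 1.1, 1.6], "spin": 0},
    {"translation": [0, 1.2, 1.6], "spin": 0},
    {"translation": [0, 1.1, 1.7], "spin": 0},
    {"translation": [0, 1.2, 1.6], "spin": 0},
    {"translation": [0, 0, 0], "spin": 0},
    {"translation": [0, 0, 0], "spin": 0},
  ],
)

```text
clock: 13.85
tool_pos: [0.5247, 0.1045, 0.1752]
tcp_rot: [0.659, 0.753, 0.0, 0.0]
ft_force: [0.2, 0.5, 0.3]
grip_width: 0.013
finger_force: 59.1
```

Run:
```python
from tipm import *
c,s,R,B,W=run("w9"); print("force l/up/n",B@s["ft_force"])
```

```text
[0.5247382  0.10451817 0.1752825 ] [ 0.25217543  0.02270862 -0.73154929]
tip [0.5249 0.1037 0.0878] rel well l/up/n mm [-0.1 -4.1 -4.9] px well [[283.3522698  214.53649665]] tip [[282.50188655 211.95938285]]
force l/up/n [-0.01165707 -0.2118254  -0.74449084]
```

Request:
apply_moves(
  motion=[
    {"translation": [0, 0.6, 0.8], "spin": 0},
    {"translation": [0, 0.6, 0.8], "spin": 0},
    {"translation": [0, 0.5, 0.8], "spin": 0},
    {"translation": [0, 0, 0], "spin": 0},
    {"translation": [0, 0, 0], "spin": 0},
  ],
)

```text
clock: 14.52
tool_pos: [0.5264, 0.1048, 0.1729]
tcp_rot: [0.659, 0.753, 0.0, 0.0]
ft_force: [0.1, -0.1, 0.8]
grip_width: 0.0135
finger_force: 59.2
```

Request:
apply_moves(
  motion=[
    {"translation": [0, 0.6, 0.8], "spin": 0},
    {"translation": [0, 0.6, 0.8], "spin": 0},
    {"translation": [0, 0, 0], "spin": 0},
    {"translation": [0, 0, 0], "spin": 0},
  ],
)

```text
clock: 15.02
tool_pos: [0.5276, 0.1049, 0.1713]
tcp_rot: [0.659, 0.753, 0.0, 0.0]
ft_force: [-0.7, -0.4, 2.3]
grip_width: 0.0134
finger_force: 59.3
```

Run:
```python
from tipm import *
c,s,R,B,W=run("w10"); print("force l/up/n",B@s["ft_force"])
```

```text
[0.52756239 0.10490143 0.17125681] [-0.2127819   0.06005569  2.79703244]
tip [0.5277 0.1041 0.0838] rel well l/up/n mm [-0.1 -4.  -9.8] px well [[278.97623984 216.250526  ]] tip [[282.41204557 211.91084151]]
force l/up/n [0.09054441 1.43622536 2.40859539]
```

Request:
apply_moves(
  motion=[
    {"translation": [0, 0.6, 0.8], "spin": 0},
    {"translation": [0, 0.6, 0.8], "spin": 0},
    {"translation": [0, 0, 0], "spin": 0},
    {"translation": [0, 0, 0], "spin": 0},
  ],
)

```text
clock: 15.58
tool_pos: [0.5288, 0.1051, 0.1697]
tcp_rot: [0.659, 0.753, -0.0, -0.0]
ft_force: [-1.6, -0.3, 3.7]
grip_width: 0.0136
finger_force: 59.4
```

Request:
apply_moves(
  motion=[
    {"translation": [0, 0.6, 0.8], "spin": 0},
    {"translation": [0, 0.6, 0.8], "spin": 0},
    {"translation": [0, 0, 0], "spin": 0},
    {"translation": [0, 0, 0], "spin": 0},
  ],
)

```text
clock: 16.08
tool_pos: [0.53, 0.1052, 0.1681]
tcp_rot: [0.659, 0.753, 0.0, 0.0]
ft_force: [-2.0, 0.6, 3.9]
grip_width: 0.0136
finger_force: 59.7
```

Run:
```python
from tipm import *
c,s,R,B,W=run("w11"); print("force l/up/n",B@s["ft_force"])
```

```text
[0.52997813 0.10520135 0.16811536] [-1.95145837 -0.58726207  5.56905588]
tip [0.5301 0.1044 0.0806] rel well l/up/n mm [ -0.1  -3.8 -13.8] px well [[275.19868383 217.6792051 ]] tip [[282.43267772 211.95605326]]
force l/up/n [-0.31778353  1.54199946  5.71740336]
```

Request:
apply_moves(
  motion=[
    {"translation": [0, 0.6, 0.8], "spin": 0},
    {"translation": [0, 0, 0], "spin": 0},
    {"translation": [0, 0, 0], "spin": 0},
  ],
)

```text
clock: 16.5
tool_pos: [0.5305, 0.1053, 0.1678]
tcp_rot: [0.659, 0.753, -0.0, -0.0]
ft_force: [-3.5, -0.3, 8.6]
grip_width: 0.0135
finger_force: 60.2
```

Request:
apply_moves(
  motion=[
    {"translation": [0, 0.6, 0.8], "spin": 0},
    {"translation": [0, 0, 0], "spin": 0},
    {"translation": [0, 0, 0], "spin": 0},
  ],
)

```text
clock: 16.88
tool_pos: [0.531, 0.1053, 0.1676]
tcp_rot: [0.659, 0.753, -0.0, -0.0]
ft_force: [-5.8, -0.0, 11.4]
grip_width: 0.0135
finger_force: 60.8
```

Run:
```python
from tipm import *
c,s,R,B,W=run("w12"); print("force l/up/n",B@s["ft_force"])
```

```text
[0.53098905 0.10534361 0.16754103] [-5.26581415 -1.31560106 12.02652541]
tip [0.5311 0.1045 0.08  ] rel well l/up/n mm [ -0.1  -3.4 -14.8] px well [[273.63942172 217.91727178]] tip [[282.421981   211.93526347]]
force l/up/n [-0.59383122  2.47053419 12.94761537]
```

There is a hard stop at 13 N, almost wholly along the well axis, after about 5 mm of springy travel: the button is fully in. I'll withdraw along the axis and go back to the rack.

Request:
apply_moves(
  motion=[
    {"translation": [0, -2.9, -4.1], "spin": 0},
    {"translation": [0, -2.9, -4.1], "spin": 0},
    {"translation": [0, -2.9, -4.1], "spin": 0},
    {"translation": [0, -2.9, -4.1], "spin": 0},
    {"translation": [0, -2.9, -4.1], "spin": 0},
    {"translation": [0, 0, -40], "spin": 0},
    {"translation": [0, 0, -40], "spin": 0},
    {"translation": [0, 0, -20], "spin": 0},
    {"translation": [0, 0, 0], "spin": 0},
  ],
)

```text
clock: 18.05
tool_pos: [0.5175, 0.1035, 0.2882]
tcp_rot: [0.659, 0.753, 0.001, 0.001]
ft_force: [-0.0, -0.7, -1.2]
grip_width: 0.0133
finger_force: 59.1
```

Request:
apply_moves(
  motion=[
    {"translation": [-48, -2, 0], "spin": 0},
    {"translation": [-48, -2, 0], "spin": 0},
    {"translation": [-48, -2, 0], "spin": 0},
    {"translation": [-48, -2, 0], "spin": 0},
    {"translation": [-48, -2, 0], "spin": 0},
    {"translation": [-48, -2, 0], "spin": 0},
    {"translation": [-48, -2, 0], "spin": 0},
    {"translation": [-46, -2, 0], "spin": 0},
    {"translation": [0, 0, 0], "spin": 0},
    {"translation": [0, 0, 0], "spin": 0},
    {"translation": [0, 0, 0], "spin": 0},
  ],
)

```text
clock: 19.42
tool_pos: [0.5514, -0.276, 0.2861]
tcp_rot: [0.658, 0.753, 0.0, -0.001]
ft_force: [-0.8, -0.8, -0.2]
grip_width: 0.0137
finger_force: 59.1
```

Run:
```python
from h import *
c=snap("wrist","w13");s,R=Rt();print(s["tool_pos"],s["ft_force"],s["grip_width"])
print("delta to grasp spot (tool mm)",(np.array([.5406,-.2791,.0975])-s["tool_pos"])@R*1e3)
P=cloud(c); T=(P-s["tool_pos"])@R
for a in np.arange(0,.1,.02):
    k=(T[...,2]>=a)&(T[...,2]<a+.02)&(abs(T[...,0])<.02)&(abs(T[...,1])<.02)
    if k.sum()>5: print(round(a,2),k.sum(),T[k].min(0).round(4),T[k].max(0).round(4))
# cell near target : predicted pixels of rack cell wires at z=72
yd=np.array([.1697,.9855,0]);xd=np.array([.9855,-.1697,0]);C=np.array([.555,-.194,0])
im=cv2.resize(c["image"],None,fx=4,fy=4,interpolation=2)
for dx,dy in[(-11,-99),(11,-99),(11,-77),(-11,-77)]:
    q=proj(c,C+dx*1e-3*xd+dy*1e-3*yd+[0,0,.074])[0]; print(q.round(1)); cv2.circle(im,tuple((q*4).astype(int).tolist()),4,(0,0,255),1)
cv2.imwrite("pics/w13c.png",im[300:900,800:1500])
```

```text
[ 0.55157864 -0.27598437  0.28649763] [-0.31793216 -0.31721325 -0.50071457] 0.013984967278608613
delta to grasp spot (tool mm) [ -1.73280444 -11.21872158 189.00127293]
0.0 471 [-0.     -0.0092  0.    ] [0.0078 0.0051 0.02  ]
0.02 330 [-0.0005 -0.0093  0.0201] [0.0073 0.0057 0.0399]
0.04 240 [ 0.0006 -0.0094  0.0401] [0.0076 0.0057 0.0587]
0.06 37 [ 0.0006 -0.0051  0.0705] [0.0035 0.0015 0.0798]
0.08 31 [ 0.0001 -0.0052  0.0802] [0.0035 0.0015 0.0871]
[257.  187.5]
[277.3 193.7]
[283.7 173.7]
[263.1 167.3]
```

View pics/w13c.png

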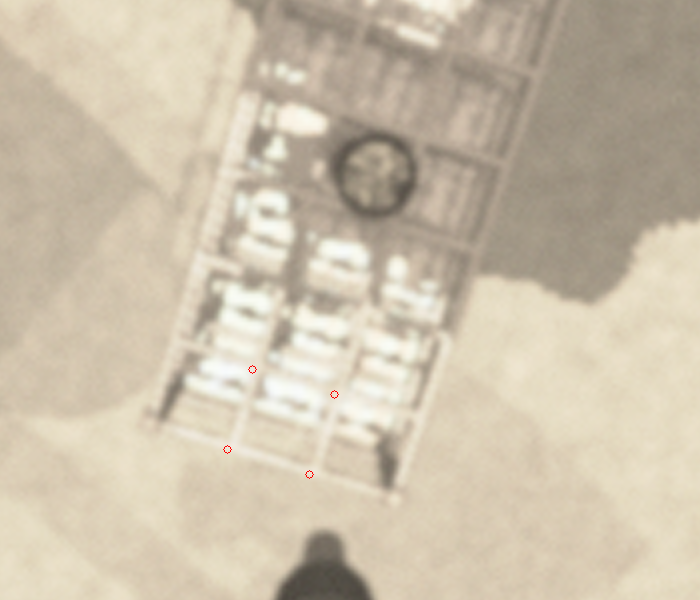

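The end-middle cell has corners at about crop (236,446), (316,471), (340,388) and (258,362), and the tip is at (325,540). That agrees with the grasp spot to within 2 mm. I'll lower to just above the grid, then in.

Request:
apply_moves(
  motion=[
    {"translation": [-2, -10.8, 30], "spin": 0},
    {"translation": [0, 0, 40], "spin": 0},
    {"translation": [0, 0, 30], "spin": 0},
    {"translation": [0, 0, 8], "spin": 0},
    {"translation": [0, 0, 0], "spin": 0},
    {"translation": [0, 0, 0], "spin": 0},
  ],
)

```text
clock: 20.23
tool_pos: [0.5422, -0.2811, 0.1809]
tcp_rot: [0.658, 0.753, 0.0, 0.002]
ft_force: [-0.3, 0.1, -0.4]
grip_width: 0.0135
finger_force: 59.1
```

Request:
apply_moves(
  motion=[
    {"translation": [0, 0, 8], "spin": 0},
    {"translation": [0, 0, 10], "spin": 0},
    {"translation": [0, 0, 10], "spin": 0},
    {"translation": [0, 0, 0], "spin": 0},
  ],
)

```text
clock: 20.72
tool_pos: [0.5402, -0.2801, 0.1491]
tcp_rot: [0.659, 0.752, -0.0, -0.001]
ft_force: [0.7, -0.0, -0.0]
grip_width: 0.0136
finger_force: 59.1
```

Request:
apply_moves(
  motion=[
    {"translation": [0.7, 0.8, 8], "spin": 0},
    {"translation": [0, 0, 8], "spin": 0},
    {"translation": [0, 0, 8], "spin": 0},
    {"translation": [0, 0, 0], "spin": 0},
  ],
)

```text
clock: 21.22
tool_pos: [0.5412, -0.2795, 0.1257]
tcp_rot: [0.659, 0.753, -0.0, -0.001]
ft_force: [0.6, 0.1, -0.7]
grip_width: 0.0134
finger_force: 59.1
```

Request:
apply_moves(
  motion=[
    {"translation": [0, 0, 8], "spin": 0},
    {"translation": [0, 0, 8], "spin": 0},
    {"translation": [0, 0, 6], "spin": 0},
    {"translation": [0, 0, 0], "spin": 0},
    {"translation": [0, 0, 0], "spin": 0},
  ],
)

```text
clock: 21.85
tool_pos: [0.5419, -0.28, 0.1051]
tcp_rot: [0.659, 0.753, -0.0, 0.0]
ft_force: [-0.4, 0.0, -0.9]
grip_width: 0.0132
finger_force: 59.1
```

Request:
apply_moves(
  motion=[
    {"translation": [0, 0, 4], "spin": 0},
    {"translation": [0, 0, 3], "spin": 0},
    {"translation": [0, 0, 2], "spin": 0},
    {"translation": [0, 0, 0], "spin": 0},
    {"translation": [0, 0, 0], "spin": 0},
  ],
)

```text
clock: 22.48
tool_pos: [0.5419, -0.2799, 0.096]
tcp_rot: [0.659, 0.753, -0.0, 0.0]
ft_force: [-0.5, 0.4, 2.1]
grip_width: 0.0133
finger_force: 59.2
```

The tip is on the floor. I'll release it, then lift.

Request:
apply_moves(
  motion=[
    {"translation": [0, 0, 0], "spin": 0},
    {"translation": [0, 0, 0], "spin": 0},
    {"translation": [0, 0, 0], "spin": 0},
    {"translation": [0, 0, 0], "spin": 0},
    {"translation": [0, 0, 0], "spin": 0},
    {"translation": [0, 0, 0], "spin": 0},
  ],
  fingers=1,
)

```text
clock: 23.22
tool_pos: [0.5418, -0.2799, 0.0959]
tcp_rot: [0.659, 0.753, -0.0, 0.0]
ft_force: [-0.7, 0.2, -0.1]
grip_width: 0.0854
finger_force: 0.0
```

Request:
apply_moves(
  motion=[
    {"translation": [0, 0, -15], "spin": 0},
    {"translation": [0, 0, -30], "spin": 0},
    {"translation": [0, 0, -40], "spin": 0},
    {"translation": [0, 0, -50], "spin": 0},
    {"translation": [0, 0, -50], "spin": 0},
    {"translation": [0, 0, 0], "spin": 0},
    {"translation": [0, 0, 0], "spin": 0},
  ],
)

```text
clock: 24.1
tool_pos: [0.5417, -0.2798, 0.2814]
tcp_rot: [0.659, 0.753, 0.0, 0.0]
ft_force: [-0.0, 0.3, -0.3]
grip_width: 0.0854
finger_force: 0.0
```

Run:
```python
from h import *
s,R=Rt();print(s["clock"],s["tool_pos"],s["grip_width"],s["ft_force"])
c=snap("wrist","w14");P=cloud(c)
m=(P[...,2]>.150)&(P[...,2]<.17)&(abs(P[...,0]-.541)<.03)&(abs(P[...,1]+.28)<.03)
print("stylus top",m.sum(),P[m].mean(0) if m.any() else None)
d0=pickle.load(open("d0.pkl","rb"))
sc=snap("scene","s14"); Pa,Pb=cloud(d0["scene"]),cloud(sc)
for Q in(Pa,Pb):
    for cx,cy in((.541,-.28),(.551,-.216),(.562,-.151),(.59,-.11)):
        m=(Q[...,2]>.10)&(Q[...,2]<.17)&(abs(Q[...,0]-cx)<.025)&(abs(Q[...,1]-cy)<.02); print(np.r_[Q[m].mean(0),Q[m][:,2].max()].round(4),m.sum(),end=" ")
    print()
t=snap("top","t14"); A=np.array([.51052,.21486,.09423]); n=np.load("panel.npz")["n"]; print(proj(t,A+.02*n))
df=cv2.absdiff(cv2.cvtColor(sc["image"],6),cv2.cvtColor(d0["scene"]["image"],6)); print((df>40).sum())
cv2.imwrite("pics/fin.png",np.hstack([cv2.resize(sc["image"][150:300,150:430],(560,300)),cv2.resize(t["image"][185:225,205:237],(240,300),interpolation=2)]))
```

```text
24.1 [ 0.54173707 -0.27984151  0.28137607] 0.08536315319581399 [-0.02224296  0.31416278 -0.2962778 ]
stylus top 317 [ 0.54033554 -0.27956209  0.15798331]
[ 0.5484 -0.2804  0.134   0.1629] 110 [ 0.5597 -0.2164  0.1229  0.1414] 82 [ 0.5708 -0.151   0.1238  0.1402] 75 [ 0.5998 -0.1114  0.1187  0.1268] 62 
[ 0.5482 -0.2816  0.1347  0.1613] 108 [ 0.5595 -0.2164  0.123   0.1404] 81 [ 0.5708 -0.1509  0.123   0.1396] 77 [ 0.5996 -0.1113  0.1175  0.1279] 66 
[[221.41002363 208.28643219]]
14028
```

The stylus stands upright with its top at z 0.158, and the markers and tube are unmoved. I'll check the selector angle numerically from depth, then hand in. I've gone over the picture allowance (13 views against 10), so I won't view any more.

Run:
```python
from h import *
z=np.load("panel.npz"); B=np.stack([z["l"],z["up"],z["n"]]); A=np.array([.51052,.21486,.09423])
for f in("t14","s14","d0"):
    d=pickle.load(open(f+".pkl","rb")); c=d["top"] if f=="d0" else d
    X=(cloud(c)-A)@B.T*1e3; q=X[(X[...,2]>26)&(X[...,2]<42)&(np.hypot(X[...,0],X[...,1])<40)]
    if len(q)>5:
        v=np.linalg.svd(q[:,:2]-q[:,:2].mean(0),full_matrices=False)[2][0]; v*=np.sign(v[1]); print(f,len(q),q.mean(0),np.degrees(np.arctan2(*v)))
from station import robot
print(robot.sign_off())
```

```text
t14 77 [-2.03748733  3.24680972 33.32461013] -40.10235246143846
s14 26 [-5.02504705 11.29890753 29.95021595] -41.220587870703454
d0 78 [-0.91261773  2.85384716 33.07030839] 18.80501165666863
the job is handed in; nothing more can be done
None
```

The job is done and handed in: selector in its last position (measured 40° right), reset button pressed to its stop, and stylus back in its rack cell, tip down, with markers and tube unmoved; I did view 13 pictures, over the limit of 10.

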